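# Sort milling balls from spacer discs on the tilting board

### The arm

A 7-joint arm with a two-finger parallel gripper is mounted at the origin on the work surface. World frame = base frame: x ahead of the robot, y to its left, z up, the work surface at z = 0. Lengths are in m, angles in rad, forces in N, time in s.
With the tool pointing down it reaches from about 0.4 to 0.85 m from the base axis. Payload 10.4 kg.
Tool frame: the origin (TCP) lies midway between the tips of the shut fingers; the grasp point (between the pads) lies 19 mm behind it; z points along the fingers, y is the line along which they close (so a half turn about z gives the same grasp; the last joint's range is limited). The gripper opens to 87 mm and grips with 3 to 60 N. Pads are 19 mm wide; open, the fingers measure 117 mm over their backs; the gripper's body (75 mm by 190 mm) begins 51 mm behind the grasp point.
Start: joints at [-1.158, 0.332, -0.065, 1.46, 0.022, 1.35, -0.088], TCP at [0.264, 0.567, 0.223] pointing down, gripper open.
Joint ranges: [-2.6, 2.6], [-0.5, 2.12], [-1.47, 1.34], [0.16, 2.42], [-1.27, 4.41], [0.06, 2.06], [-2.6, 2.6]. Speed limits (rad/s): [2.22, 2.22, 2.79, 2.79, 3.14, 3.14, 3.14].

### API

Orientations are given as a unit quaternion [x, y, z, w].
In Python, from bench import r gives the robot as it stands.
- The arm moves only by the tool arm_command, never from a script. Its argument "moves" is one flat list of numbers, 4 for each row, row after row: the shift along the tool's x, y, z in cm, then the turn about the tool's z in degrees. A call has 1 to 12 rows; each row shifts and turns the commanded pose from where the row before left it, along the tool's axes as they then stand; what a row does not reach is not made up. A row lasts 1/12 s, in which the tool goes at most 41.7 mm and 7.16 degrees, less where a joint would pass 70% of its speed; a pose out of reach is approached as far as the arm can. A call with a gripper value outside its range is refused whole. "fingers" is the opening in per cent of the stroke, from 0 (shut) to 100 (fully open), set as the call begins (left out, the last holds). The fingers move at their own pace and stop on an object; "squeeze" is the grip in N (left out, the last holds). Time passes only in rows, so rows that do not move let the fingers close. It gives the time, the measured TCP pose, the force, the opening and the grip force at its end, in the units of the state.
- r.read_state(): the state, without advancing time (a new reading comes with each control period).
- r.camera(name): name is "side" or "top"; returns the picture (384x512x3 uint8, red, green, blue); there is no depth.
- r.camera_info(name): a dict with "fx", "fy", "cx", "cy" (pixels), "origin" and "attitude" of the camera in the world. Camera axes: x right, y up, looking along -z (the intrinsics and any distortion apply to the point x, -y, -z); pixel columns grow to the right and rows downward; lengths in m; the calibration is good to about 2 mm. A picture is of the moment at which its call begins. camera_info takes no time and is no camera call.
- r.close_job(): hands the job in; it is judged then, once.
The state is a dict: "time": time; "joint_positions": joint angles; "joint_vel": joint speeds; "joint_torque": joint torques, N m; "ee_pos": TCP position; "eef_rot": TCP orientation; "ft_force": force on the tool from outside, world axes, zero at the start; "torque": the same for the moment, N m; "width": finger opening in m; "grip_force": force on a finger pad.
Only numpy, scipy, OpenCV 4.12 (cv2) and the standard library are available. Lean on these libraries where they do the work, as an engineer would, in place of code of your own. Each camera call takes 0.05 s, during which the arm holds its last target. There are 200 camera calls.

### The job

Set the aluminium catch tray squarely under the lip of the sorting board, then tip the board by its bar so that the steel balls roll off into the tray while the flat discs stay on it, and lower the board level again. Then put every disc in the grey box, whose snap cover comes off when its two tabs are pinched together, and snap the cover back on; leave the balls in the tray standing flat on the bench, and do not disturb the beaker or the bottle.

Things in the scene. Friction and masses are not known exactly. Their poses are not given: they have to be found in the camera images.
- board (a joint): Tilt of the white sorting board, rad: 0 = level on its stand, 0.42 = stop. The hinge line is the stand's x axis, 25 mm in from the lip; lifting the black bar tips the board towards the lip. Damped (0.6 N m s), 0.6 kg; it sinks back to level when let go. The balls leave their groove at about 0.25 rad; the discs stay put up to the stop.
- board_handle (a point): Centre of the black round bar behind the board (12 mm thick, 80 mm clear between its arms, along x), for lifting it; 85 mm above the bench when level, 39 mm clear of the rear wall. In the board's frame (x along the hinge, y away from the lip, z up) it lies 225 mm in +y and 18 mm in +z of the hinge line.
- board_mid (a point): Middle of the board's upper face (75 mm above the bench when level), moving with it: x along the hinge, y away from the lip, z out of the face. 217 mm wide in x between 14 mm side rails; open lip at y = -100 mm, 14 mm rear wall at y = +100 mm. The balls' groove, 5 mm wide, runs along x at y = +70 mm. The hinge line is at y = -75, z = -8 mm.
- dock (a point): Fixed to the stand, on the bench before the lip: where the centre of the catch tray's underside belongs, tray x and y along this point's (the tray's black grip away from the board). The lip edge is 24 mm away in +y, its underside 67 mm high (57 at full tilt); the legs of the stand begin 59 mm away in +y. About 8 mm of misplacement does no harm.
- tray_in (a point): Centre of the inner floor of the loose aluminium catch tray (4 mm above its underside); outside 240 (x) by 84 mm (y), walls 4 mm; end walls 40 mm high, the +y wall 30 mm (goes under the lip), the -y wall 60 mm. About 0.35 kg.
- tray_grip (a point): Point in the tray's black grip block, to be pinched across its thickness: 12 mm thick (y), 40 mm long (x), on top of the -y wall, standing 60 to 95 mm above the tray's underside; this point is 75 mm above the underside and 44 mm in -y from the tray's centre. Axes along the tray's.
- box_in (a point): Centre of the inner floor (4 mm above the bench) of the fixed grey disc box: outside 100 (x) x 84 (y) x 60 mm high, walls 4 mm; along both long (x) walls a ledge 5 mm wide and 4 mm thick juts inwards at the rim, so the mouth is 92 x 66 mm. x, y are the box's axes.
- cover_grip (a point): Point midway between the two black pinch tabs of the loose white snap cover (plate 104 x 88 x 5 mm, 0.11 kg in all), 21 mm above the plate's underside; the tabs face each other along y. In place on the box it is 77 mm above box_in, axes along the box's (a half turn makes no difference). Laid on the bench the cover stands on its catches, plate underside 11 mm up.
- tab_left (a joint): Travel of the cover's +y tab, m: 0 = sprung out (caught), 0.008 = fully pressed in. Tabs: 26 mm long (x), 6 mm thick, tops 35 mm above the plate's underside, outer faces 48 mm apart (32 mm fully pressed; spring 3 N at rest, 7 N pressed, each).
- tab_right (a joint): Travel of the cover's -y tab, as for the other. Pressing both draws in the catches, which reach 11 mm below the plate's underside and hold it under the box's ledges. With both tabs held pressed the cover lifts off or goes back on (4 mm play each way in y); let go, they spring out.
- disc0_center (a point): Centre of a loose flat steel disc, 28 mm across, 10 mm thick, 48 g, lying on the board with its axis (z) upright; two to four of them are there.
- disc1_center (a point): Centre of a loose flat steel disc, 28 mm across, 10 mm thick, 48 g, lying on the board with its axis (z) upright; two to four of them are there.
- disc2_center (a point): Centre of a loose flat steel disc, 28 mm across, 10 mm thick, 48 g, lying on the board with its axis (z) upright; two to four of them are there.
- disc3_center (a point): Centre of a loose flat steel disc, 28 mm across, 10 mm thick, 48 g, lying on the board with its axis (z) upright; two to four of them are there.
- ball0_center (a point): Centre of a loose steel ball, 20 mm across, 33 g, lying in the groove of the board; two or three of them are there.
- ball1_center (a point): Centre of a loose steel ball, 20 mm across, 33 g, lying in the groove of the board; two or three of them are there.
- ball2_center (a point): Centre of a loose steel ball, 20 mm across, 33 g, lying in the groove of the board; two or three of them are there.
- beaker: Bystander: glass beaker, 70 mm across, 90 mm high; origin at its underside. Leave it alone.
- wash_bottle: Bystander: white bottle, 60 mm across, 150 mm high; origin at its underside. Leave it alone.

How it is judged:
By the outcome, as a careful person would: the job done as asked, in the order asked, and still so for the second after the job is handed in, with the robot touching nothing.
Of disc0, disc1, disc2, disc3 only 2 to 4 are there at a start; the rules pass over those that are not, and their reading is None.
Of ball0, ball1, ball2 only 2 to 3 are there at a start; the rules pass over those that are not, and their reading is None.
At some moment in a run one of tray may be knocked a few centimetres aside while the robot is not near it.
Once in a run the grip may slacken for a moment while it holds something.
It also fails if it takes over 210 s, if anything falls off the work surface, if the arm or the gripper's body presses on something with over 40 N, if the wrist force passes 120 N, or if a joint passes its speed limit or range.

## Working session

There is one attempt and no reset: what is moved stays moved. The work goes in short steps, Python scripts to look and compute and a tool call to move; the robot and the scene stay as the last step left them, time stands still between calls to the robot, and variables do not carry over. Pictures are saved under pics/ and viewed, at most 14 in all, crops included, and the job is handed in when it is done.

Besides the shell and the picture viewer there is one more tool, called after "Emit:" by a JSON object that holds its "method" and its "body". arm_command: Moves the arm, as the interface text tells. Its arguments: {"type":"object","properties":{"moves":{"type":"array"},"fingers":{"type":"number"},"squeeze":{"type":"number"}},"required":["moves"]}

```bash
mkdir -p pics; ls
python3 - <<'E'
from bench import r
import cv2
s=r.read_state();print({k:s[k] for k in('time','ee_pos','eef_rot','width','ft_force')})
for n in('side','top'):
    print(n,r.camera_info(n)); cv2.imwrite(f'pics/{n}0.png',r.camera(n)[...,::-1])
E
```

```text
pics
{'time': 0.0, 'ee_pos': array([0.26367912, 0.56622384, 0.22175967]), 'eef_rot': array([ 2.16187138e-01,  9.76351687e-01, -7.00139509e-04, -1.23067605e-04]), 'width': 0.08735588800540091, 'ft_force': array([-0.03951022,  0.2241776 ,  0.53051317])}
side {'fx': 354.2251766826636, 'fy': 354.2251766826636, 'cx': 258.6202100042369, 'cy': 188.91965017286228, 'origin': array([ 0.3352079 , -0.63494919,  0.75842657]), 'attitude': array([ 0.37310627, -0.08113135, -0.18513068,  0.9055032 ])}
top {'fx': 428.0471654219005, 'fy': 428.0471654219005, 'cx': 253.62503836184595, 'cy': 190.0758676173216, 'origin': array([ 0.386222  , -0.01191371,  1.1799811 ]), 'attitude': array([ 0.06021672, -0.0690999 , -0.70240259,  0.70585392])}
```

View pics/top0.png

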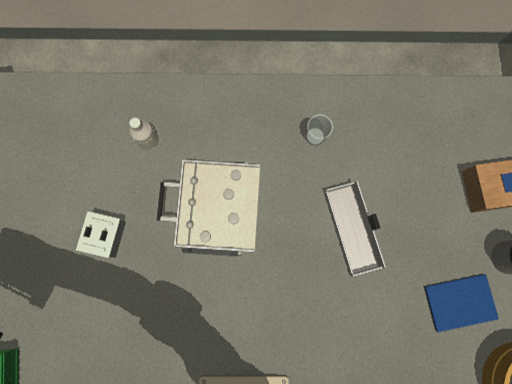

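View pics/side0.png

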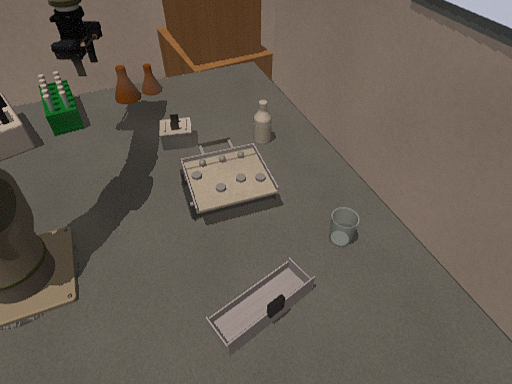

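```bash
cat > h.py <<'E'
import numpy as np, cv2
from bench import r
from scipy.spatial.transform import Rotation as R
def ray(n,u,v):
    c=r.camera_info(n); d=np.array([(u-c['cx'])/c['fx'],-(v-c['cy'])/c['fy'],-1])
    return np.array(c['origin']),R.from_quat(c['attitude']).apply(d)
def onz(n,u,v,z):
    o,d=ray(n,u,v); return o+d*(z-o[2])/d[2]
def proj(n,p):
    c=r.camera_info(n); q=R.from_quat(c['attitude']).inv().apply(np.array(p)-c['origin'])
    return np.array([c['cx']+c['fx']*q[0]/-q[2], c['cy']-c['fy']*q[1]/-q[2]])
def two(a,b):
    (o1,d1),(o2,d2)=ray('top',*a),ray('side',*b)
    t=np.linalg.lstsq(np.c_[d1,-d2],o2-o1,rcond=None)[0]
    p,q=o1+d1*t[0],o2+d2*t[1]; return (p+q)/2,np.linalg.norm(p-q)
def tool():
    s=r.read_state(); M=R.from_quat(s['eef_rot']); X=M.as_matrix()
    return s,X
def rel(p,yaw=None):
    """shift in tool axes (cm) from the TCP to world p; turn (deg) so tool y lies along world heading yaw (mod 180)"""
    s,X=tool(); d=X.T@(np.array(p)-s['ee_pos'])*100; o=[round(float(x),2) for x in d]
    if yaw is not None:
        cur=np.degrees(np.arctan2(X[1,1],X[0,1])); t=-(yaw-cur)   # tool z down: turn sense reversed
        o.append(round(float((t+90)%180-90),1))
    return o
E
python3 - <<'E'
from h import *
im=cv2.imread('pics/top0.png')[95:300,70:390]
cv2.imwrite('pics/crop1.png',cv2.resize(im,None,fx=2.5,fy=2.5,interpolation=cv2.INTER_CUBIC))
s,X=tool();print(X.round(3), s['joint_positions'].round(3))
E
```

```text
[[-0.907  0.422 -0.001]
 [ 0.422  0.907 -0.001]
 [-0.    -0.001 -1.   ]] [-1.158  0.333 -0.065  1.461  0.022  1.35  -0.088]
```

View pics/crop1.png

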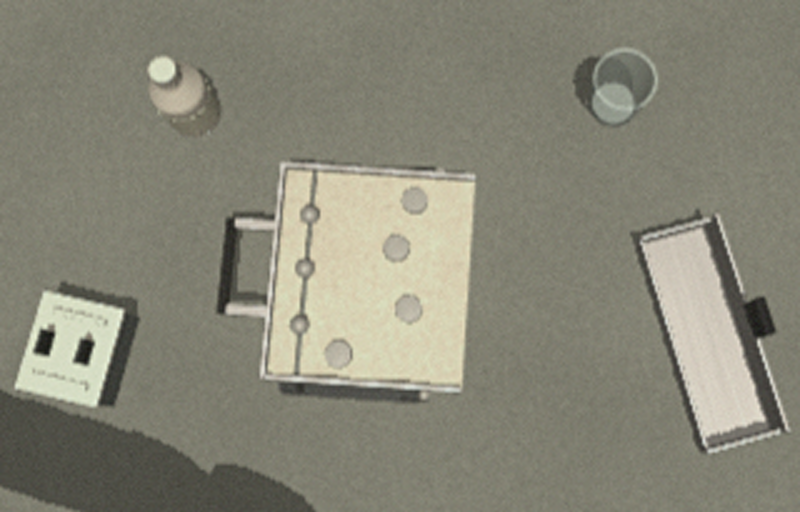

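Run:
```python
from h import *
f=lambda u,v:(u/2.5+70,v/2.5+95)
print('nadir',proj('top',[.386,-.012,0]))
def P(n,u,v,z):
    p=onz('top',*f(u,v),z);print(n,p[:2].round(4));return p
a=P('lipL',475,178,.075);b=P('lipR',462,390,.075);c=P('rearL',282,164,.089);d=P('rearR',263,379,.089)
print('lip len',np.linalg.norm(a-b),'depth',np.linalg.norm((a+b-c-d)[:2])/2)
h1=P('h1',231,218,.085);h2=P('h2',222,312,.085)
for i,(u,v) in enumerate([(415,200),(397,248),(408,308),(338,353)]):P('d%d'%i,u,v,.085)
for i,(u,v) in enumerate([(310,214),(305,268),(300,324)]):P('b%d'%i,u,v,.085)
P('coverA',44,291,.065);P('coverB',126,309,.065);P('coverC',98,406,.065);P('coverD',16,387,.065)
t=P('tab1',46,340,.095);t=P('tab2',86,347,.095)
P('tr1',633,235,.03);P('tr1b',706,452,.03);P('tr2',717,215,.06);P('tr2b',787,430,.06)
P('grip',762,314,.095)
P('bottle',185,105,0); P('beaker',613,104,0)
```

```text
nadir [248.015779   269.43013691]
lipL [ 0.6555 -0.0421]
lipR [ 0.4324 -0.0291]
rearL [0.6657 0.1606]
rearR [0.442  0.1722]
lip len 0.2234061916802832 depth 0.20221219959173525
h1 [0.6085 0.2122]
h2 [0.5102 0.2173]
d0 [0.6289 0.0209]
d1 [0.5778 0.039 ]
d2 [0.5153 0.0269]
d3 [0.4688 0.0976]
b0 [0.6133 0.1302]
b1 [0.5562 0.1337]
b2 [0.4982 0.1371]
coverA [0.5335 0.4079]
coverB [0.515  0.3214]
coverC [0.415 0.344]
coverD [0.434  0.4291]
tab1 [0.4798 0.3909]
tab2 [0.4729 0.3503]
tr1 [ 0.6034 -0.2166]
tr1b [ 0.3705 -0.2879]
tr2 [ 0.6201 -0.3021]
tr2b [ 0.3935 -0.3656]
grip [ 0.5098 -0.335 ]
bottle [0.7573 0.2877]
beaker [ 0.7623 -0.2029]
```

Emit:
{"method": "arm_command", "body": {"moves": [-3.14,-1.15,-0.2,0,-3.14,-1.15,-0.2,0,-3.14,-1.15,-0.2,0,-3.14,-1.15,-0.2,0,-3.14,-1.15,-0.2,0,-3.14,-1.15,-0.2,0,-3.14,-1.15,-0.2,0,-3.14,-1.15,-0.2,0,-3.14,-1.15,-0.2,0,-3.14,-1.15,-0.2,0], "fingers": 50}}

```text
time: 0.93
ee_pos: [0.5007, 0.3284, 0.2424]
eef_rot: [0.216, 0.976, -0.0, -0.0]
ft_force: [1.0, 0.0, 0.3]
width: 0.0441
grip_force: 0.0
```

Emit:
{"method": "arm_command", "body": {"moves": [-1.45,-3.0,0.2,0,-1.45,-3.0,0.2,0,-1.45,-3.0,0.2,0,-1.45,-3.0,0.2,0,-1.45,-3.0,0.2,0,-1.45,-3.0,0.2,0,-1.45,-3.0,0.2,0,-1.45,-3.0,0.2,0,-1.45,-3.0,0.2,0,-1.45,-3.0,0.2,0]}}

```text
time: 1.77
ee_pos: [0.5043, -0.005, 0.2223]
eef_rot: [0.216, 0.976, 0.0, -0.0]
ft_force: [0.6, -0.1, 0.2]
width: 0.0437
grip_force: 0.0
```

Emit:
{"method": "arm_command", "body": {"moves": [-1.45,-3.0,0.2,0,-1.45,-3.0,0.2,0,-1.45,-3.0,0.2,0,-1.45,-3.0,0.2,0,-1.45,-3.0,0.2,0,-1.45,-3.0,0.2,0,-1.45,-3.0,0.2,0,-1.45,-3.0,0.2,0,-1.45,-3.0,0.2,0,-1.45,-3.0,0.2,0]}}

```text
time: 2.6
ee_pos: [0.5093, -0.3379, 0.2021]
eef_rot: [0.216, 0.976, 0.0, -0.0]
ft_force: [-0.3, 0.6, -0.8]
width: 0.0435
grip_force: 0.0
```

Emit:
{"method": "arm_command", "body": {"moves": [0,0,0,6.9,0,0,0,6.9,0,0,0,6.9,0,0,0,6.9,0,0,0,6.9,0,0,0,6.9,0,0,0,6.9,0,0,0,6.9,0,0,0,6.9,0,0,0,6.9]}}

```text
time: 3.43
ee_pos: [0.5094, -0.3363, 0.2022]
eef_rot: [0.733, 0.68, -0.0, -0.0]
ft_force: [0.4, -1.1, -0.2]
width: 0.0436
grip_force: 0.0
```

Emit:
{"method": "arm_command", "body": {"moves": [0,0,0,6.9,0,0,0,6.9,0,0,0,6.9,0,0,0,6.9,0,0,0,6.9,0,0,0,6.9,0,0,0,6.9,0,0,0,6.9,0,0,0,6.9,0,0,0,6.9,0,0,0,0]}}

```text
time: 4.35
ee_pos: [0.5095, -0.3362, 0.202]
eef_rot: [0.989, 0.145, -0.0, -0.0]
ft_force: [-0.5, -0.1, 0.0]
width: 0.0434
grip_force: 0.0
```

Emit:
{"method": "arm_command", "body": {"moves": [0,0,2.8,0,0,0,2.8,0,0,0,2.8,0,0,0,2.8,0,0,0,1.4,0,0,0,1.4,0,0,0,0,0]}}

```text
time: 4.93
ee_pos: [0.5087, -0.3358, 0.0604]
eef_rot: [0.989, 0.149, -0.001, -0.001]
ft_force: [0.0, -1.0, 0.0]
width: 0.0437
grip_force: 0.0
```

Emit:
{"method": "arm_command", "body": {"moves": [0,0,0,0,0,0,0,0,0,0,0,0,0,0,0,0,0,0,0,0,0,0,0,0,0,0,0,0], "fingers": 0, "squeeze": 40}}

```text
time: 5.52
ee_pos: [0.5099, -0.3362, 0.063]
eef_rot: [0.989, 0.148, 0.0, -0.0]
ft_force: [-0.2, 2.0, 5.1]
width: 0.0116
grip_force: 39.8
```

Run:
```python
from h import *
s,X=tool();print(s['ee_pos'],s['width'],s['grip_force'],s['ft_force'],np.degrees(np.arctan2(X[1,1],X[0,1])))
cv2.imwrite('pics/side1.png',r.camera('side')[...,::-1])
```

```text
[ 0.50986741 -0.33623649  0.06303014] 0.011635810159234147 39.83507913071662 [-0.17654626  2.01327916  5.10142117] -72.96295146737688
```

View pics/side1.png

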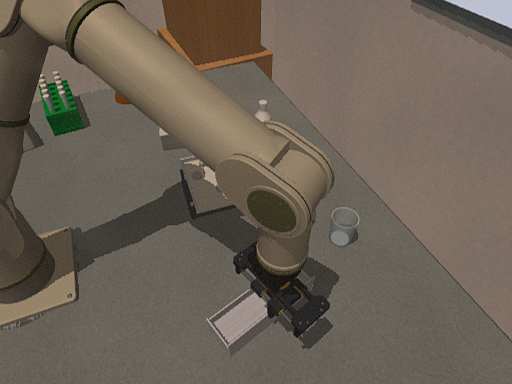

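Emit:
{"method": "arm_command", "body": {"moves": [0,0,-0.4,0,0,0,-0.4,0,0,0,-0.4,0,0,0,0,3.4,0,0,0,3.4,0,0,0,3.4,0,0,0,3.4,0,0,0,3.4,0,0,0,3.2,0,0,0,0], "squeeze": 60}}

```text
time: 6.4
ee_pos: [0.5095, -0.3364, 0.0745]
eef_rot: [1.0, -0.029, -0.0, 0.0]
ft_force: [0.7, -0.5, -4.6]
width: 0.0115
grip_force: 59.9
```

Emit:
{"method": "arm_command", "body": {"moves": [0.14,-1.8,0,0,0.14,-1.8,0,0,0.14,-1.8,0,0,0.14,-1.8,0,0,0.14,-1.8,0,0,0.14,-1.8,0,0,0.14,-1.8,0,0,0.14,-1.8,0,0,0.14,-1.8,0,0,0,0,0,0,0,0,0,0]}}

```text
time: 7.32
ee_pos: [0.5314, -0.1743, 0.0745]
eef_rot: [1.0, -0.026, -0.0, -0.0]
ft_force: [-0.6, -0.3, -4.6]
width: 0.0115
grip_force: 59.9
```

Run:
```python
from h import *
print(rel([.5402,-.1035,.063],86.8))
cv2.imwrite('pics/side2.png',r.camera('side')[150:384,150:450,::-1])
cv2.imwrite('pics/top2.png',r.camera('top')[100:300,50:450,::-1])
```

```text
[0.52, -7.11, 1.15, 0.3]
```

View pics/side2.png

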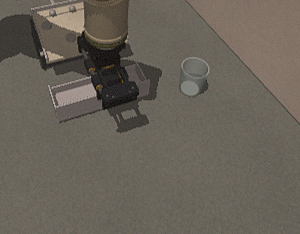

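Emit:
{"method": "arm_command", "body": {"moves": [0.09,-1.2,0,0,0.09,-1.2,0,0,0.09,-1.2,0,0,0.09,-1.2,0,0,0.09,-1.2,0,0,0.07,-1.1,0,0,0,0,0,0,0,0,0.4,0,0,0,0.4,0,0,0,0.4,0,0,0,0,0]}}

```text
time: 8.33
ee_pos: [0.5399, -0.1064, 0.0629]
eef_rot: [1.0, -0.029, -0.0, 0.0]
ft_force: [-3.8, 0.1, 7.7]
width: 0.0117
grip_force: 60.0
```

Run:
```python
from h import *
s,X=tool();print(s['ft_force'],s['width'],rel([.5402,-.1035,.063],86.8))
im=r.camera('side')[100:300,130:350,::-1]
cv2.imwrite('pics/side3.png',cv2.resize(im,None,fx=3,fy=3,interpolation=cv2.INTER_CUBIC)[:,:800])
```

```text
[-3.78946744  0.11774352  7.68338487] 0.011676856367151753 [0.01, -0.3, -0.01, -0.1]
```

View pics/side3.png

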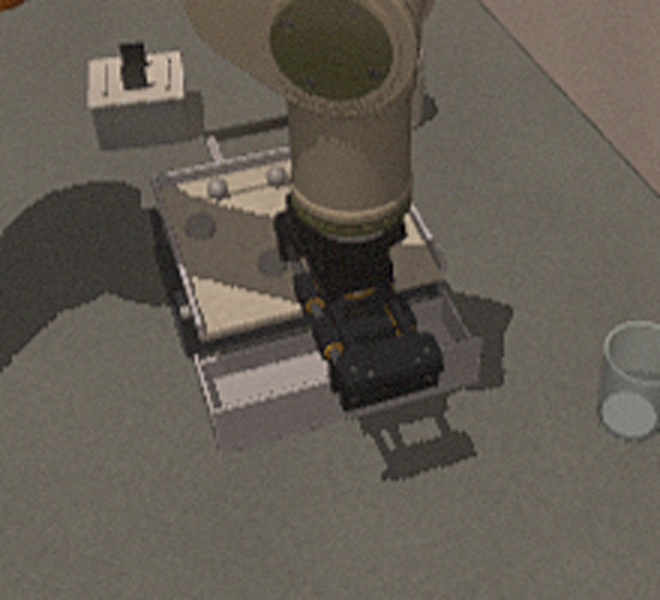

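Emit:
{"method": "arm_command", "body": {"moves": [0,0,0,0,0,0,0,0,0,0,0,0,0,0,0,0,0,0,0,0,0,0,-2.8,0,0,0,-2.8,0,0,0,-2.8,0,0,0,-2.8,0,0,0,-2.8,0,0,0,0,0], "fingers": 45}}

```text
time: 9.3
ee_pos: [0.5423, -0.106, 0.2072]
eef_rot: [1.0, -0.028, 0.003, -0.0]
ft_force: [-1.3, -0.1, -0.2]
width: 0.0392
grip_force: 0.0
```

Emit:
{"method": "arm_command", "body": {"moves": [0,-3.2,0,0,0,-3.2,0,0,0,-3.2,0,0,0,-3.2,0,0,0,-3.2,0,0,0,-3.2,0,0,0,-3.2,0,0,0,-3.2,0,0,0,-3.2,0,0,0,-3.2,0,0,0,0,0,0], "fingers": 34}}

```text
time: 10.22
ee_pos: [0.5569, 0.2228, 0.2012]
eef_rot: [1.0, -0.023, -0.0, -0.0]
ft_force: [-0.1, 1.1, -0.2]
width: 0.0296
grip_force: 0.0
```

Run:
```python
from h import *
s,X=tool();print(rel([.559,.2145,.070],86.8))
for n in('top','side'):
  im=r.camera(n)[...,::-1]; im=im[120:290,130:330] if n=='top' else im[110:310,140:350]
  cv2.imwrite(f'pics/{n}4.png',cv2.resize(im,None,fx=3,fy=3,interpolation=cv2.INTER_CUBIC))
```

```text
[0.26, 0.83, 13.12, 0.6]
```

View pics/top4.png

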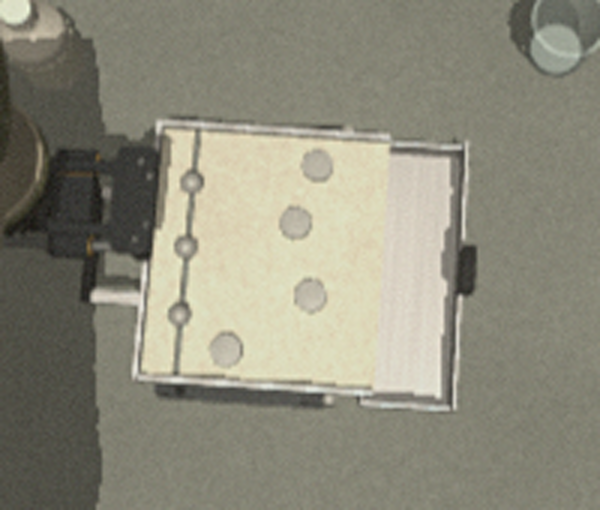

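Emit:
{"method": "arm_command", "body": {"moves": [0.26,0.8,2.0,0.6,0,0,2.8,0,0,0,2.8,0,0,0,2.8,0,0,0,1.6,0,0,0,1.1,0,0,0,0,0,0,0,0,0]}}

```text
time: 10.98
ee_pos: [0.5603, 0.2077, 0.0713]
eef_rot: [0.999, -0.033, 0.0, -0.001]
ft_force: [2.3, 8.2, -3.1]
width: 0.0296
grip_force: 4.2
```

Run:
```python
from h import *
f=lambda u,v,z:onz('top',u/3+130,v/3+120,z)
a,b,g=f(467,147,.06),f(455,408,.06),f(467,270,.095)
yh=np.array([.0558,.9984]);m=((a+b)/2)[:2]
print(a,b,g,'centre',m+.042*yh,'from grip',g[:2]+.044*yh, 'heading',np.degrees(np.arctan2(*(a-b)[1::-1])))
print(rel([.559,.2145,.070],86.8),r.read_state()['ft_force'])
```

```text
[ 0.65185239 -0.11158713  0.06      ] [ 0.42052972 -0.09892089  0.06      ] [ 0.5358779  -0.10740281  0.095     ] centre [ 0.53853465 -0.06332121] from grip [ 0.5383331  -0.06347321] heading -3.1341420837396043
[-0.18, -0.67, 0.13, -0.6] [ 2.27824833  8.24409595 -3.05690756]
```

Emit:
{"method": "arm_command", "body": {"moves": [0,-0.3,0,-0.6,0,-0.3,0,0,0,0,0,0,0,0,0,0]}}

```text
time: 11.32
ee_pos: [0.5605, 0.2118, 0.0716]
eef_rot: [1.0, -0.028, 0.0, 0.0]
ft_force: [-0.4, 0.1, 0.5]
width: 0.0297
grip_force: 0.0
```

Emit:
{"method": "arm_command", "body": {"moves": [0,0,0,0,0,0,0,0,0,0,0,0,0,0,0,0,0,0,0,0], "fingers": 0, "squeeze": 30}}

```text
time: 11.73
ee_pos: [0.5607, 0.2168, 0.0718]
eef_rot: [1.0, -0.026, 0.001, -0.003]
ft_force: [3.5, 11.8, -2.5]
width: 0.0107
grip_force: 30.0
```

Run:
```python
from h import *
s,X=tool();print(s['ee_pos'],s['width'],s['grip_force'],s['ft_force'],np.degrees(np.arctan2(X[1,1],X[0,1])))
for n in('top','side'): cv2.imwrite(f'pics/{n}5.png',r.camera(n)[...,::-1])
```

```text
[0.56070434 0.2167642  0.07178079] 0.010691823252033664 30.011323392391205 [ 3.48181247 11.83713997 -2.54020683] -92.984894253776
```

Emit:
{"method": "arm_command", "body": {"moves": [0,-0.3,0,0,0.0,0.06,-0.45,0,0.0,0.06,-0.45,0,0.0,0.06,-0.45,0,0.0,0.06,-0.45,0,0.0,0.06,-0.45,0,0,0.1,-0.44,0,0,0.1,-0.44,0,0,0.1,-0.44,0,0,0.1,-0.44,0,0,0.1,-0.44,0,0,0,0,0]}}

```text
time: 12.83
ee_pos: [0.5601, 0.2088, 0.1167]
eef_rot: [1.0, -0.027, 0.0, -0.001]
ft_force: [0.6, 5.2, -3.0]
width: 0.0107
grip_force: 30.0
```

Emit:
{"method": "arm_command", "body": {"moves": [0,0.11,-0.36,0,0,0.11,-0.36,0,0,0.11,-0.36,0,0,0.08,-0.21,0,0,0.08,-0.21,0,0,0.08,-0.21,0,0,0.08,-0.21,0,0,0.08,-0.21,0,0,0,0,0,0,0,0,0,0,0,0,0,0,0,0,0]}}

```text
time: 13.83
ee_pos: [0.5597, 0.2021, 0.1375]
eef_rot: [1.0, -0.027, 0.0, -0.001]
ft_force: [0.6, 7.0, -0.3]
width: 0.0106
grip_force: 30.0
```

Run:
```python
from h import *
s,X=tool();print(s['ee_pos'],s['width'],s['grip_force'],s['ft_force'])
a=r.camera('top')[120:290,130:330,::-1];b=r.camera('side')[120:290,150:350,::-1]
cv2.imwrite('pics/c6.png',cv2.resize(np.hstack([a,b]),None,fx=2,fy=2,interpolation=cv2.INTER_CUBIC))
```

```text
[0.55968006 0.20207547 0.13750089] 0.010555843644863946 30.003241896629333 [ 0.57582408  6.99276391 -0.31345395]
```

View pics/c6.png

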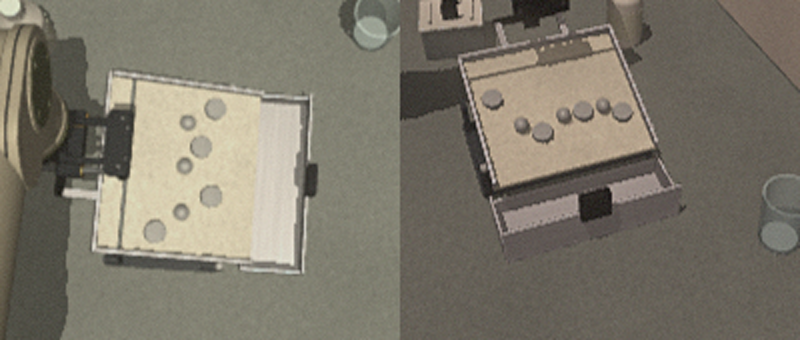

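Emit:
{"method": "arm_command", "body": {"moves": [0,-0.2,0,0,0,0,0,0,0,0,0,0,0,0,0,0,0,0,0,0,0,0,0,0,0,0,0,0,0,0,0,0,0,0,0,0,0,0,0,0,0,0,0,0]}}

```text
time: 14.85
ee_pos: [0.5597, 0.2022, 0.1373]
eef_rot: [1.0, -0.028, -0.0, -0.0]
ft_force: [-1.1, 2.2, -3.2]
width: 0.0108
grip_force: 30.0
```

Emit:
{"method": "arm_command", "body": {"moves": [0,0,0,0,0,0,0,0,0,0,0,0,0,0,0,0,0,0,0,0,0,0,0,0,0,0,0,0,0,0,0,0,0,0,0,0,0,0,0,0,0,0,0,0]}}

```text
time: 15.77
ee_pos: [0.5597, 0.2022, 0.1373]
eef_rot: [1.0, -0.028, -0.0, -0.0]
ft_force: [-2.9, 1.2, -3.0]
width: 0.0111
grip_force: 30.0
```

Run:
```python
from h import *
s,X=tool();print(s['ee_pos'],s['width'],s['grip_force'],s['ft_force'])
a=r.camera('top')[120:290,130:330,::-1];b=r.camera('side')[120:290,150:350,::-1]
cv2.imwrite('pics/c7.png',cv2.resize(np.hstack([a,b]),None,fx=2,fy=2,interpolation=cv2.INTER_CUBIC))
```

```text
[0.55973725 0.20217049 0.13728514] 0.011131073446109831 29.999047815799713 [-2.91058283  1.15720373 -3.04364913]
```

View pics/c7.png

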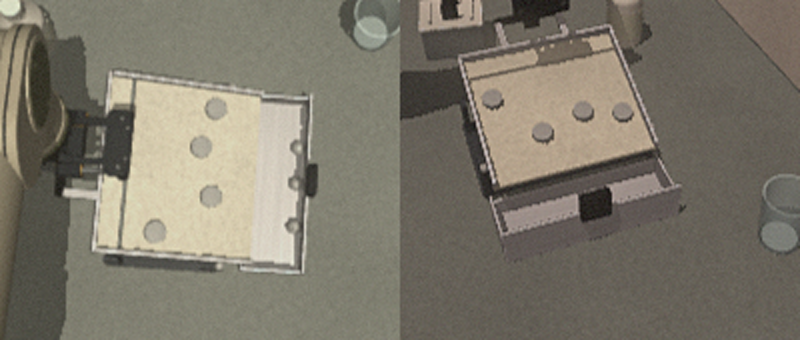

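Emit:
{"method": "arm_command", "body": {"moves": [0,-0.08,0.35,0,0,-0.08,0.35,0,0,-0.08,0.35,0,0,-0.08,0.35,0,0,-0.08,0.35,0,0,-0.07,0.35,0,0,-0.09,0.44,0,0,-0.09,0.44,0,0,-0.09,0.44,0,0,-0.09,0.44,0,0,-0.09,0.44,0]}}

```text
time: 16.78
ee_pos: [0.5606, 0.2139, 0.0946]
eef_rot: [1.0, -0.027, 0.0, -0.001]
ft_force: [-2.9, 7.6, 0.2]
width: 0.011
grip_force: 30.0
```

Emit:
{"method": "arm_command", "body": {"moves": [0,-0.04,0.44,0,0,-0.04,0.44,0,0,-0.04,0.44,0,0,-0.03,0.44,0,0,-0.03,0.44,0,0,0,0,0,0,0,0,0]}}

```text
time: 17.37
ee_pos: [0.5607, 0.2167, 0.0726]
eef_rot: [1.0, -0.026, 0.0, -0.002]
ft_force: [-1.5, 9.8, -2.2]
width: 0.011
grip_force: 30.0
```

Emit:
{"method": "arm_command", "body": {"moves": [0,0,0,0,0,0,0,0,0,0,0,0,0,0,0,0,0,0,0,0,0,0,-1,0,0,0,-2.8,0,0,0,-2.8,0,0,0,-2.8,0,0,0,-2.8,0,0,0,0,0], "fingers": 34}}

```text
time: 18.28
ee_pos: [0.563, 0.2128, 0.2003]
eef_rot: [1.0, -0.028, 0.003, -0.001]
ft_force: [1.1, -0.8, 0.6]
width: 0.0297
grip_force: 0.0
```

Run:
```python
from h import *
s,X=tool();print(s['ee_pos'],s['width'],s['ft_force'],rel([.476,.372,.15],105))
a=r.camera('top')[120:290,130:330,::-1];b=r.camera('side')[120:290,150:350,::-1]
cv2.imwrite('pics/c8.png',cv2.resize(np.hstack([a,b]),None,fx=2,fy=2,interpolation=cv2.INTER_CUBIC))
# tabs from the first pictures: black blobs near the cover
for n,(x0,y0,x1,y1) in dict(top=(75,210,125,258),side=(160,105,195,135)).items():
    im=cv2.imread(f'pics/{n}0.png')[y0:y1,x0:x1]; m=(im.max(2)<50).astype(np.uint8)
    k,l,st,c=cv2.connectedComponentsWithStats(m)
    print(n,[(st[i].tolist(),(c[i]+[x0,y0]).round(1).tolist()) for i in range(1,k) if st[i][4]>8])
```

```text
[0.56299266 0.21283681 0.20027475] 0.029707847912223136 [ 1.12190215 -0.76078496  0.63581489] [-9.61, -15.39, 5.01, -18.2]
top [([10, 18, 6, 9, 37], [87.5, 231.6]), ([26, 21, 6, 9, 31], [103.5, 235.2])]
side [([10, 10, 9, 15, 93], [174.1, 121.1])]
```

Emit:
{"method": "arm_command", "body": {"moves": [0,0,0,4.6,0,0,0,4.5,-2.01,-2.33,0,0,-2.01,-2.33,0,0,-2.01,-2.33,0,0,-2.01,-2.33,0,0,-2.01,-2.33,0,0,-2.01,-2.33,0,0,0,0,0,0,0,0,0,0,0,0,0,0], "fingers": 75}}

```text
time: 19.3
ee_pos: [0.4723, 0.3746, 0.1937]
eef_rot: [0.994, -0.107, -0.0, 0.001]
ft_force: [0.0, 0.1, 0.8]
width: 0.0651
grip_force: 0.0
```

Run:
```python
from h import *
s,X=tool();print(s['ee_pos'],s['width'],rel([.475,.3752,.070],77.7))
print(proj('side',[.475,.3752,.095]),proj('top',[.475,.3752,.08]))
a=r.camera('top')[120:290,80:310,::-1];b=r.camera('side')[90:260,140:310,::-1]
cv2.imwrite('pics/c9.png',cv2.resize(np.hstack([a,b]),None,fx=2,fy=2,interpolation=cv2.INTER_CUBIC))
```

```text
[0.47228292 0.3745803  0.19369248] 0.06513870624315017 [0.25, -0.14, 12.37, 0.0]
[174.09472606 118.85027051] [ 96.58279529 233.41569709]
```

View pics/c9.png

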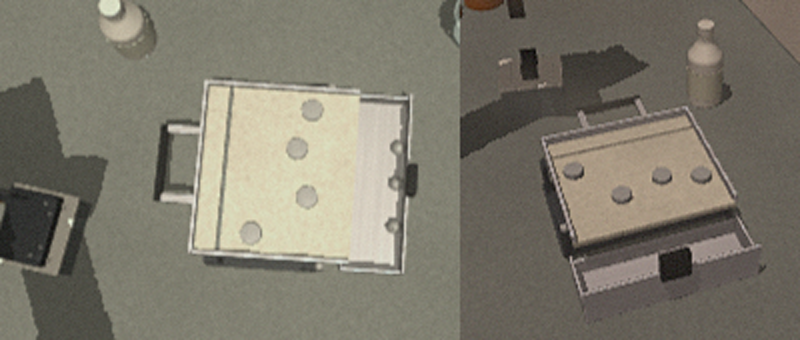

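Emit:
{"method": "arm_command", "body": {"moves": [0.25,-0.2,2.4,0,0,0,2.5,0,0,0,2.5,0,0,0,2.5,0,0,0,1.5,0,0,0,1.0,0,0,0,0,0,0,0,0,0]}}

```text
time: 20.07
ee_pos: [0.4758, 0.3766, 0.071]
eef_rot: [0.994, -0.107, 0.0, -0.0]
ft_force: [0.4, -0.1, -0.6]
width: 0.0651
grip_force: 0.0
```

Emit:
{"method": "arm_command", "body": {"moves": [0,0,0,0,0,0,0,0,0,0,0,0,0,0,0,0,0,0,0,0,0,0,0,0], "fingers": 0, "squeeze": 30}}

```text
time: 20.57
ee_pos: [0.4757, 0.3777, 0.0713]
eef_rot: [0.994, -0.107, 0.001, -0.001]
ft_force: [1.2, 3.3, 4.5]
width: 0.0331
grip_force: 8.0
```

Emit:
{"method": "arm_command", "body": {"moves": [0,-0.1,0,0,0,0,0,0,0,0,0,0]}}

```text
time: 20.82
ee_pos: [0.4758, 0.3778, 0.0714]
eef_rot: [0.994, -0.107, 0.0, -0.0]
ft_force: [-3.1, -1.2, 10.1]
width: 0.0314
grip_force: 30.0
```

Emit:
{"method": "arm_command", "body": {"moves": [0,0,-0.4,0,0,0,-0.4,0,0,0,-0.4,0,0,0,-0.6,0,0,0,-0.6,0,0,0,-0.6,0,0,0,0,0]}}

```text
time: 21.4
ee_pos: [0.476, 0.3781, 0.1018]
eef_rot: [0.994, -0.107, 0.001, -0.001]
ft_force: [-0.1, 0.1, -0.6]
width: 0.0309
grip_force: 30.0
```

Run:
```python
from h import *
s,X=tool();print(s['ee_pos'],s['width'],s['grip_force'],s['ft_force'],rel([.59,.49,.1]))
a=r.camera('top')[180:280,60:160,::-1];b=r.camera('side')[90:190,120:220,::-1]
cv2.imwrite('pics/c10.png',cv2.resize(np.hstack([a,b]),None,fx=3,fy=3,interpolation=cv2.INTER_CUBIC))
```

```text
[0.47597193 0.37814295 0.10180207] 0.030852120204205462 29.99975638871547 [-0.06123951  0.07973789 -0.62760746] [8.77, -13.35, 0.21]
```

View pics/c10.png

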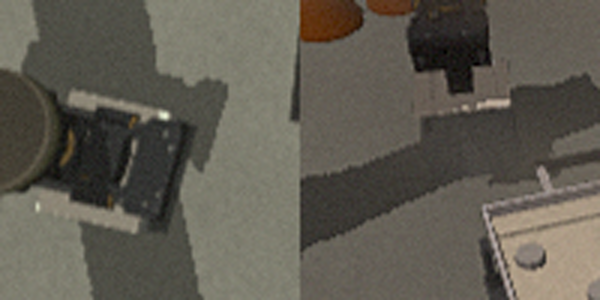

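Emit:
{"method": "arm_command", "body": {"moves": [0,0,-0.5,0,1.25,-1.9,0,0,1.25,-1.9,0,0,1.25,-1.9,0,0,1.25,-1.9,0,0,1.25,-1.9,0,0,1.25,-1.9,0,0,1.25,-1.9,0,0,0,0,0,0,0,0,0,0]}}

```text
time: 22.33
ee_pos: [0.5896, 0.489, 0.1046]
eef_rot: [0.994, -0.107, 0.0, 0.001]
ft_force: [0.0, -0.3, -0.5]
width: 0.0306
grip_force: 30.0
```

Run:
```python
from h import *
s,X=tool();print(s['ee_pos'],s['width'],s['grip_force'],s['ft_force'])
a=r.camera('top')[160:280,0:150,::-1];b=r.camera('side')[60:180,120:270,::-1]
cv2.imwrite('pics/c11.png',cv2.resize(np.hstack([a,b]),None,fx=2.6,fy=2.6,interpolation=cv2.INTER_CUBIC))
```

```text
[0.58964938 0.4890358  0.10455234] 0.030632583052318765 29.999708869872848 [ 0.04672184 -0.3029322  -0.54264075]
```

View pics/c11.png

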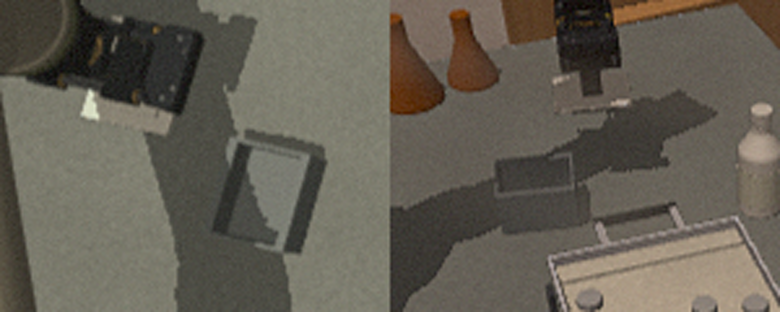

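Emit:
{"method": "arm_command", "body": {"moves": [0,0,1.5,0,0,0,1.5,0,0,0,1.5,0,0,0,1.2,0,0,0,1,0,0,0,0.6,0,0,0,0.4,0,0,0,0.4,0,0,0,0,0,0,0,0,0]}}

```text
time: 23.27
ee_pos: [0.5894, 0.4893, 0.0247]
eef_rot: [0.994, -0.107, 0.0, -0.0]
ft_force: [0.2, 1.0, -0.3]
width: 0.031
grip_force: 30.0
```

Run:
```python
from h import *
s,X=tool();print(s['ee_pos'],s['width'],s['grip_force'],s['ft_force'])
c=[onz('top',u/2.6,v/2.6+160,.06) for u,v in[(237,137),(327,155),(300,253),(213,235)]]
print(np.round(c,3),np.mean(c,0))
im=r.camera('top'); g=cv2.cvtColor(im,cv2.COLOR_RGB2GRAY)
# discs: grey blobs on the cream board
sub=im[120:290,130:310].astype(int); m=((sub[...,0]-sub[...,2]<22)).astype(np.uint8)
m=cv2.morphologyEx(m,cv2.MORPH_OPEN,np.ones((5,5)))
k,l,st,cc=cv2.connectedComponentsWithStats(m)
for i in range(1,k):
    if 40<st[i][4]<200: print(st[i].tolist(),(cc[i]+[130,120]).round(1),onz('top',*(cc[i]+[130,120]),.085)[:2].round(4))
```

```text
[0.58940045 0.48926492 0.02474523] 0.03101781147682644 29.99980520326062 [ 0.19100623  1.02246899 -0.3011469 ]
[[0.531 0.4   0.06 ]
 [0.513 0.309 0.06 ]
 [0.415 0.33  0.06 ]
 [0.433 0.417 0.06 ]] [0.47299663 0.36387491 0.06      ]
```

Emit:
{"method": "arm_command", "body": {"moves": [0,0,0.2,0,0,0,0.15,0,0,0,0,0,0,0,0,0]}}

```text
time: 23.65
ee_pos: [0.5896, 0.4895, 0.0224]
eef_rot: [0.994, -0.107, 0.0, -0.001]
ft_force: [-3.0, -1.4, 6.6]
width: 0.0314
grip_force: 30.0
```

Emit:
{"method": "arm_command", "body": {"moves": [0,0,0,0,0,0,0,0,0,0,0,0,0,0,0,0,0,0,0,0,0,0,-2,0,0,0,-2.8,0,0,0,-2.8,0,0,0,-2.8,0,0,0,-2.8,0,0,0,0,0], "fingers": 72}}

```text
time: 24.57
ee_pos: [0.5911, 0.4895, 0.159]
eef_rot: [0.994, -0.107, 0.003, -0.002]
ft_force: [1.6, 0.3, 1.3]
width: 0.0627
grip_force: 0.0
```

Run:
```python
from h import *
s,X=tool();print(s['ee_pos'],s['width'],s['ft_force'],np.degrees(np.arctan2(X[1,1],X[0,1])),s['joint_positions'])
im=r.camera('top'); cv2.imwrite('pics/t12.png',im[...,::-1])
g=cv2.resize(cv2.cvtColor(im,cv2.COLOR_RGB2GRAY)[120:290,130:310],None,fx=4,fy=4,interpolation=cv2.INTER_CUBIC)
c=cv2.HoughCircles(g,cv2.HOUGH_GRADIENT,1,60,param1=60,param2=14,minRadius=18,maxRadius=28)
for u,v,q in c[0]:
    p=(u+.5)/4-.5+130,(v+.5)/4-.5+120; print(np.round(p,1),q/4,onz('top',*p,.085)[:2].round(4))
a=im[160:280,20:160,::-1]
cv2.imwrite('pics/c12.png',cv2.resize(a,None,fx=5,fy=5,interpolation=cv2.INTER_CUBIC))
```

```text
[0.59105689 0.48953221 0.15897258] 0.062744730812629 [1.62428379 0.31368573 1.27430285] -102.26936793576336 [-1.2567184   0.8854442   1.01346836  1.12344294 -0.72203611  1.46871156
 -2.16480403]
[235.5 174.5] 5.775 [0.6303 0.0223]
[233.  218.2] 5.725 [0.5151 0.0274]
[204.8 236.2] 5.975 [0.4687 0.0987]
[228.2 194.2] 5.8 [0.5777 0.0405]
[136.8 125. ] 5.975 [0.7637 0.2871]
[182.5 239.8] 5.725 [0.4596 0.155 ]
[189.5 167. ] 5.725 [0.6496 0.1431]
[175. 191.] 5.45 [0.5854 0.1786]
```

View pics/c12.png

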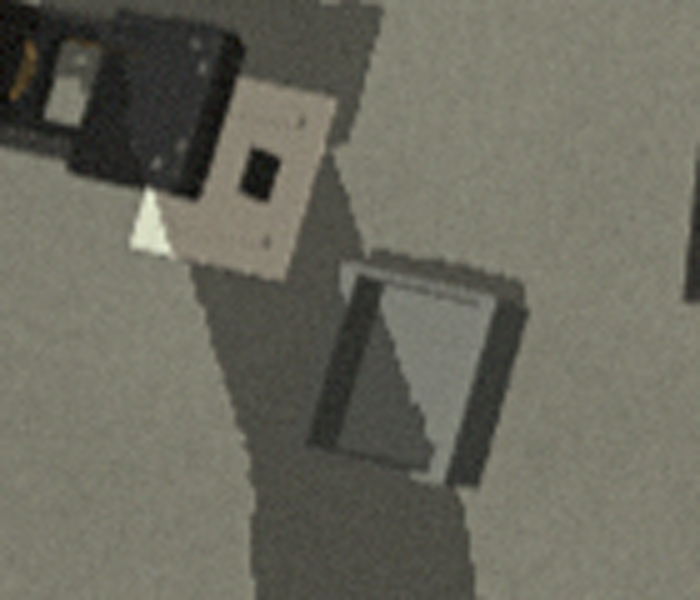

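Emit:
{"method": "arm_command", "body": {"moves": [0,0,0,-4.6,0,0,0,-4.5,-0.83,3.3,-0.2,0,-0.83,3.3,-0.2,0,-0.83,3.3,-0.2,0,-0.83,3.3,-0.2,0,-0.83,3.3,-0.2,0,-0.83,3.3,-0.2,0,-0.83,3.3,-0.2,0,-0.83,3.3,-0.2,0,-0.83,3.3,-0.2,0,-0.83,3.3,-0.2,0], "fingers": 50}}

```text
time: 25.62
ee_pos: [0.4866, 0.1627, 0.1712]
eef_rot: [1.0, -0.027, -0.001, 0.001]
ft_force: [0.9, -1.1, 1.2]
width: 0.0434
grip_force: 0.0
```

Emit:
{"method": "arm_command", "body": {"moves": [-0.83,3.3,2,0,-0.83,3.3,2,0,0,0,0,0,0,0,0,0,0,0,0,0]}}

```text
time: 26.03
ee_pos: [0.4676, 0.0999, 0.1326]
eef_rot: [1.0, -0.027, -0.0, -0.0]
ft_force: [1.1, 0.6, 0.6]
width: 0.0437
grip_force: 0.0
```

Run:
```python
from h import *
s,X=tool();print(s['ee_pos'],s['width'],rel([.4688,.100,.078],86.8))
```

```text
[0.46756344 0.09990884 0.13262034] 0.04370302645369644 [0.13, -0.01, 5.46, 0.1]
```

Emit:
{"method": "arm_command", "body": {"moves": [0.13,0,1.5,0,0,0,1.5,0,0,0,1.2,0,0,0,0.8,0,0,0,0.4,0,0,0,0,0,0,0,0,0]}}

```text
time: 26.62
ee_pos: [0.4695, 0.0994, 0.0792]
eef_rot: [1.0, -0.028, 0.0, 0.0]
ft_force: [-0.3, 0.2, 0.6]
width: 0.0437
grip_force: 0.0
```

Emit:
{"method": "arm_command", "body": {"moves": [0,0,0,0,0,0,0,0,0,0,0,0,0,0,0,0,0,0,0,0,0,0,0,0], "fingers": 0, "squeeze": 30}}

```text
time: 27.12
ee_pos: [0.4693, 0.0995, 0.0791]
eef_rot: [1.0, -0.028, 0.0, -0.0]
ft_force: [-1.5, 0.9, 4.1]
width: 0.0257
grip_force: 30.0
```

Emit:
{"method": "arm_command", "body": {"moves": [0,0,-1,0,0,0,-1.5,0,0,0,-1.5,0,0,0,0,0,0,0,0,0]}}

```text
time: 27.53
ee_pos: [0.4694, 0.0997, 0.1195]
eef_rot: [1.0, -0.027, 0.0, -0.001]
ft_force: [-0.5, -0.2, -0.4]
width: 0.0261
grip_force: 30.0
```

Run:
```python
from h import *
s,X=tool();print(s['ee_pos'],s['width'],s['grip_force'],rel([.4965,.3713,.066],86.8),rel([.4545,.3805,.066]))
```

```text
[0.46941495 0.09970903 0.11946627] 0.02613857034664709 29.999812245368958 [1.21, -27.26, 5.39, 0.1] [-3.03, -27.95, 5.39]
```

Emit:
{"method": "arm_command", "body": {"moves": [-0.29,-2.8,0,0,-0.29,-2.8,0,0,-0.29,-2.8,0,0,-0.29,-2.8,0,0,-0.29,-2.8,0,0,-0.29,-2.8,0,0,-0.29,-2.8,0,0,-0.29,-2.8,0,0,-0.29,-2.8,0,0,-0.29,-2.8,0,0,0,0,0,0,0,0,0,0]}}

```text
time: 28.53
ee_pos: [0.4548, 0.3814, 0.1176]
eef_rot: [1.0, -0.026, -0.0, 0.001]
ft_force: [0.3, -1.6, 0.3]
width: 0.0263
grip_force: 30.0
```

Emit:
{"method": "arm_command", "body": {"moves": [0,0,1.5,0,0,0,1.5,0,0,0,1.2,0,0,0,0.8,0,0,0,0,0,0,0,0,0]}}

```text
time: 29.03
ee_pos: [0.4558, 0.3798, 0.0688]
eef_rot: [1.0, -0.028, -0.0, 0.0]
ft_force: [0.0, 0.2, 0.8]
width: 0.0267
grip_force: 30.0
```

Emit:
{"method": "arm_command", "body": {"moves": [0,0,0,0,0,0,0,0,0,0,0,0,0,0,0,0,0,0,-2.5,0,0,0,-2.5,0,0,0,0,0], "fingers": 50}}

```text
time: 29.62
ee_pos: [0.4578, 0.3814, 0.1233]
eef_rot: [1.0, -0.028, 0.002, -0.002]
ft_force: [0.5, 0.4, 1.7]
width: 0.0433
grip_force: 0.0
```

Run:
```python
from h import *
s,X=tool();print(s['ee_pos'],s['width'],rel([.5152,.029,.12],86.8))
```

```text
[0.457763   0.38141512 0.12325052] 0.04326291356866261 [7.7, 34.87, 0.2, 0.0]
```

Emit:
{"method": "arm_command", "body": {"moves": [0.65,2.9,0,0,0.65,2.9,0,0,0.65,2.9,0,0,0.65,2.9,0,0,0.65,2.9,0,0,0.65,2.9,0,0,0.65,2.9,0,0,0.65,2.9,0,0,0.65,2.9,0,0,0.65,2.9,0,0,0.65,2.9,0,0,0.65,2.9,0,0]}}

```text
time: 30.62
ee_pos: [0.5144, 0.0274, 0.119]
eef_rot: [1.0, -0.028, 0.0, -0.0]
ft_force: [0.4, 0.9, 0.0]
width: 0.0438
grip_force: 0.0
```

Emit:
{"method": "arm_command", "body": {"moves": [0,0,0,0,0,0,0,0,0,0,0,0]}}

```text
time: 30.87
ee_pos: [0.5143, 0.0291, 0.1188]
eef_rot: [1.0, -0.028, -0.0, -0.0]
ft_force: [-0.3, 0.4, 0.7]
width: 0.0432
grip_force: 0.0
```

Run:
```python
from h import *
s,X=tool();print(s['ee_pos'],s['width'],rel([.5152,.029,.079],86.8))
```

```text
[0.51428121 0.02914534 0.118793  ] 0.04320281170058429 [0.09, 0.01, 3.98, 0.0]
```

Emit:
{"method": "arm_command", "body": {"moves": [0.1,0,1.5,0,0,0,1.4,0,0,0,0.7,0,0,0,0.4,0,0,0,0,0,0,0,0,0]}}

```text
time: 31.37
ee_pos: [0.5155, 0.0289, 0.0792]
eef_rot: [1.0, -0.027, 0.0, 0.0]
ft_force: [-0.2, -0.2, 0.8]
width: 0.0435
grip_force: 0.0
```

Emit:
{"method": "arm_command", "body": {"moves": [0,0,0,0,0,0,0,0,0,0,0,0,0,0,0,0,0,0,0,0,0,0,-1,0,0,0,-1.5,0,0,0,-1.5,0,0,0,0,0], "fingers": 0}}

```text
time: 32.12
ee_pos: [0.5167, 0.0283, 0.1216]
eef_rot: [1.0, -0.028, 0.002, -0.001]
ft_force: [0.0, 0.3, 0.2]
width: 0.0263
grip_force: 30.0
```

Emit:
{"method": "arm_command", "body": {"moves": [-0.33,-2.85,0,0,-0.33,-2.85,0,0,-0.33,-2.85,0,0,-0.33,-2.85,0,0,-0.33,-2.85,0,0,-0.33,-2.85,0,0,-0.33,-2.85,0,0,-0.33,-2.85,0,0,-0.33,-2.85,0,0,-0.33,-2.85,0,0,-0.33,-2.85,0,0,-0.33,-2.85,0,0]}}

```text
time: 33.12
ee_pos: [0.4941, 0.3737, 0.1187]
eef_rot: [1.0, -0.028, -0.0, 0.0]
ft_force: [-0.0, -0.1, -0.8]
width: 0.0264
grip_force: 30.0
```

Emit:
{"method": "arm_command", "body": {"moves": [0,0,0,0,0,0,0,0,0,0,1.5,0,0,0,1.5,0,0,0,1.2,0,0,0,0.7,0,0,0,0,0,0,0,0,0]}}

```text
time: 33.78
ee_pos: [0.4947, 0.3718, 0.0697]
eef_rot: [1.0, -0.028, -0.0, 0.0]
ft_force: [0.6, -0.3, -1.7]
width: 0.0263
grip_force: 30.0
```

Emit:
{"method": "arm_command", "body": {"moves": [0,0,0,0,0,0,0,0,0,0,0,0,0,0,0,0,0,0,-2.5,0,0,0,-2.4,0,0,0,0,0], "fingers": 50}}

```text
time: 34.37
ee_pos: [0.4968, 0.3731, 0.1233]
eef_rot: [1.0, -0.028, 0.002, -0.002]
ft_force: [0.2, 0.7, -0.2]
width: 0.0432
grip_force: 0.0
```

Emit:
{"method": "arm_command", "body": {"moves": [0.84,2.71,0,0,0.84,2.71,0,0,0.84,2.71,0,0,0.84,2.71,0,0,0.84,2.71,0,0,0.84,2.71,0,0,0.84,2.71,0,0,0.84,2.71,0,0,0.84,2.71,0,0,0.84,2.71,0,0,0.84,2.71,0,0,0.84,2.71,0,0]}}

```text
time: 35.37
ee_pos: [0.5776, 0.0407, 0.119]
eef_rot: [1.0, -0.028, 0.0, -0.0]
ft_force: [-0.6, -1.2, 0.6]
width: 0.0434
grip_force: 0.0
```

Emit:
{"method": "arm_command", "body": {"moves": [0,0,0,0,0,0,0,0,0,0,1.5,0,0,0,1.4,0,0,0,0.7,0,0,0,0.4,0,0,0,0,0,0,0,0,0]}}

```text
time: 36.03
ee_pos: [0.5773, 0.0422, 0.0789]
eef_rot: [1.0, -0.027, -0.0, 0.0]
ft_force: [-0.2, -0.5, -0.2]
width: 0.0436
grip_force: 0.0
```

Emit:
{"method": "arm_command", "body": {"moves": [0,0,0,0,0,0,0,0,0,0,0,0,0,0,0,0,0,0,0,0,0,0,-1,0,0,0,-1.5,0,0,0,-1.5,0,0,0,0,0,0,0,0,0], "fingers": 0}}

```text
time: 36.87
ee_pos: [0.5778, 0.0421, 0.1196]
eef_rot: [1.0, -0.028, 0.001, -0.0]
ft_force: [-0.1, 0.6, 0.7]
width: 0.0264
grip_force: 30.0
```

Run:
```python
from h import *
s,X=tool();print(s['ee_pos'],s['width'],rel([.456,.381,.12],86.8))
```

```text
[0.57776538 0.04210985 0.11963569] 0.02641617793556495 [-14.03, -33.17, -0.03, 0.0]
```

Emit:
{"method": "arm_command", "body": {"moves": [-1.17,-2.76,0,0,-1.17,-2.76,0,0,-1.17,-2.76,0,0,-1.17,-2.76,0,0,-1.17,-2.76,0,0,-1.17,-2.76,0,0,-1.17,-2.76,0,0,-1.17,-2.76,0,0,-1.17,-2.76,0,0,-1.17,-2.76,0,0,-1.17,-2.76,0,0,-1.17,-2.76,0,0]}}

```text
time: 37.87
ee_pos: [0.4542, 0.3816, 0.1181]
eef_rot: [1.0, -0.028, -0.0, 0.0]
ft_force: [1.0, -0.5, -0.4]
width: 0.0263
grip_force: 30.0
```

Emit:
{"method": "arm_command", "body": {"moves": [0,0,0,0,0,0,0,0,0,0,1.5,0,0,0,1.5,0,0,0,1.2,0,0,0,0.7,0,0,0,0,0,0,0,0,0]}}

```text
time: 38.53
ee_pos: [0.4557, 0.3799, 0.0698]
eef_rot: [1.0, -0.028, -0.0, 0.0]
ft_force: [-0.6, -0.3, -0.7]
width: 0.0269
grip_force: 30.0
```

Emit:
{"method": "arm_command", "body": {"moves": [0,0,0,0,0,0,0,0,0,0,0,0,0,0,0,0,0,0,-2.5,0,0,0,-2.4,0,0,0,0,0], "fingers": 50}}

```text
time: 39.12
ee_pos: [0.4575, 0.3814, 0.1231]
eef_rot: [1.0, -0.028, 0.002, -0.002]
ft_force: [0.7, -0.1, 0.5]
width: 0.0432
grip_force: 0.0
```

Emit:
{"method": "arm_command", "body": {"moves": [1.61,2.89,0,0,1.61,2.89,0,0,1.61,2.89,0,0,1.61,2.89,0,0,1.61,2.89,0,0,1.61,2.89,0,0,1.61,2.89,0,0,1.61,2.89,0,0,1.61,2.89,0,0,1.61,2.89,0,0,1.61,2.89,0,0,1.61,2.89,0,0]}}

```text
time: 40.12
ee_pos: [0.6298, 0.0222, 0.1188]
eef_rot: [1.0, -0.027, 0.0, -0.0]
ft_force: [0.3, 1.1, -0.2]
width: 0.0433
grip_force: 0.0
```

Emit:
{"method": "arm_command", "body": {"moves": [0,0,0,0,0,0,0,0,0,0,0,0]}}

```text
time: 40.37
ee_pos: [0.6291, 0.0238, 0.1186]
eef_rot: [1.0, -0.028, -0.0, -0.0]
ft_force: [0.2, 1.2, -0.3]
width: 0.0433
grip_force: 0.0
```

Run:
```python
from h import *
s,X=tool();print(s['ee_pos'],s['width'],rel([.630,.0236,.079],86.8))
im=r.camera('top'); 
cv2.imwrite('pics/c13.png',cv2.resize(im[110:290,50:310,::-1],None,fx=3,fy=3,interpolation=cv2.INTER_CUBIC))
```

```text
[0.62913623 0.02376985 0.11863628] 0.043325424539836135 [0.09, 0.01, 3.96, 0.0]
```

View pics/c13.png

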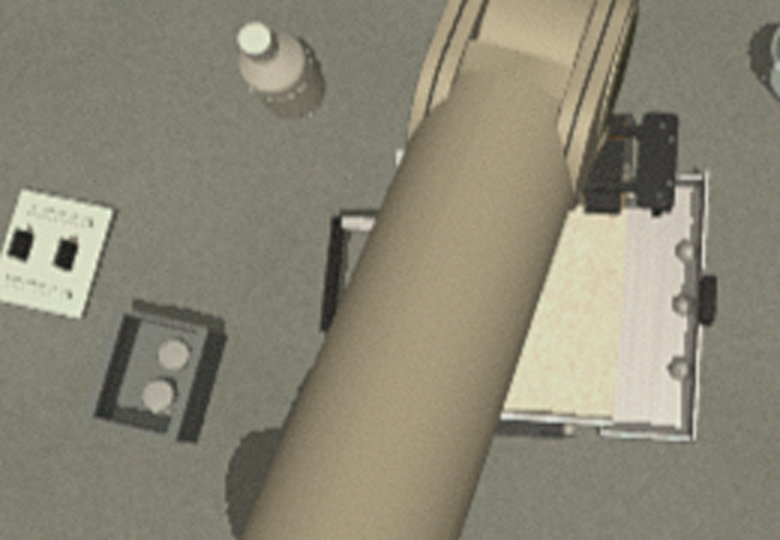

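Emit:
{"method": "arm_command", "body": {"moves": [0.1,0,1.5,0,0,0,1.4,0,0,0,0.7,0,0,0,0.4,0,0,0,0,0,0,0,0,0]}}

```text
time: 40.92
ee_pos: [0.6301, 0.0235, 0.0787]
eef_rot: [1.0, -0.028, -0.0, 0.0]
ft_force: [0.8, 0.6, 0.2]
width: 0.044
grip_force: 0.0
```

Emit:
{"method": "arm_command", "body": {"moves": [0,0,0,0,0,0,0,0,0,0,0,0,0,0,0,0,0,0,0,0,0,0,-1,0,0,0,-1.5,0,0,0,-1.5,0,0,0,0,0], "fingers": 0}}

```text
time: 41.67
ee_pos: [0.6321, 0.023, 0.1232]
eef_rot: [1.0, -0.028, 0.003, -0.0]
ft_force: [0.8, -0.5, 1.0]
width: 0.0265
grip_force: 30.0
```

Emit:
{"method": "arm_command", "body": {"moves": [-1.29,-2.84,0,0,-1.29,-2.84,0,0,-1.29,-2.84,0,0,-1.29,-2.84,0,0,-1.29,-2.84,0,0,-1.29,-2.84,0,0,-1.29,-2.84,0,0,-1.29,-2.84,0,0,-1.29,-2.84,0,0,-1.29,-2.84,0,0,-1.29,-2.84,0,0,-1.29,-2.84,0,0]}}

```text
time: 42.67
ee_pos: [0.4938, 0.3739, 0.1197]
eef_rot: [1.0, -0.028, 0.0, -0.001]
ft_force: [0.1, 0.6, -1.2]
width: 0.0262
grip_force: 30.0
```

Emit:
{"method": "arm_command", "body": {"moves": [0,0,0,0,0,0,0,0,0,0,1.5,0,0,0,1.5,0,0,0,1.2,0,0,0,0.7,0,0,0,0,0,0,0,0,0]}}

```text
time: 43.33
ee_pos: [0.4945, 0.3715, 0.0694]
eef_rot: [1.0, -0.028, -0.0, 0.0]
ft_force: [-0.4, 0.6, -0.9]
width: 0.0261
grip_force: 30.0
```

Emit:
{"method": "arm_command", "body": {"moves": [0,0,0,0,0,0,0,0,0,0,0,0,0,0,0,0,0,0,-2.5,0,0,0,-2.5,0,0,0,-2,4.6,0,0,0,4.5,0,0,0,0], "fingers": 50}}

```text
time: 44.08
ee_pos: [0.495, 0.3728, 0.1412]
eef_rot: [0.994, -0.109, 0.001, -0.001]
ft_force: [-0.7, 1.7, -0.1]
width: 0.0436
grip_force: 0.0
```

Emit:
{"method": "arm_command", "body": {"moves": [1.12,-2.25,0,0,1.12,-2.25,0,0,1.12,-2.25,0,0,1.12,-2.25,0,0,1.12,-2.25,0,0,1.12,-2.25,0,0,0,0,0,0,0,0,0,0,0,0,0,0], "fingers": 75}}

```text
time: 44.83
ee_pos: [0.5888, 0.4889, 0.1391]
eef_rot: [0.994, -0.107, -0.0, 0.001]
ft_force: [-0.3, -0.7, 0.9]
width: 0.0649
grip_force: 0.0
```

Run:
```python
from h import *
s,X=tool();print(s['ee_pos'],s['width'],rel([.5896,.4895,.0225],77.7),s['joint_positions'].round(2))
im=r.camera('top'); 
cv2.imwrite('pics/c14.png',cv2.resize(im[110:290,10:310,::-1],None,fx=2.6,fy=2.6,interpolation=cv2.INTER_CUBIC))
```

```text
[0.58878352 0.48893093 0.13911223] 0.06489566190090523 [0.07, -0.09, 11.66, 0.1] [-1.23  0.86  0.92  1.14 -0.66  1.42 -2.19]
```

View pics/c14.png

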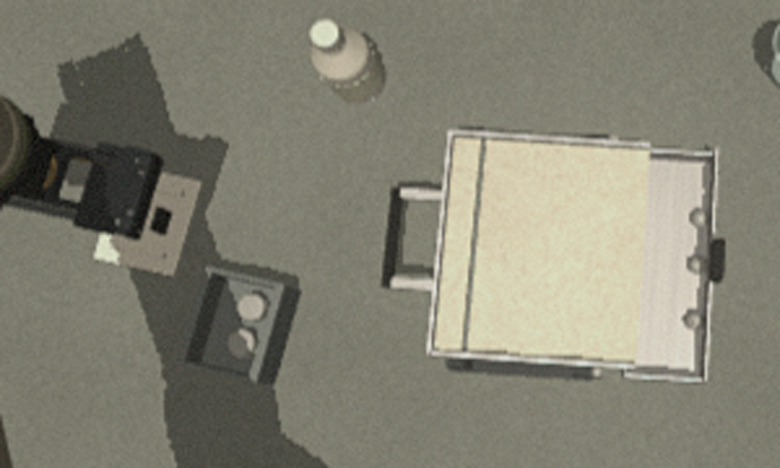

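Emit:
{"method": "arm_command", "body": {"moves": [0.07,-0.09,2.5,0,0,0,2.5,0,0,0,2.5,0,0,0,2.0,0,0,0,1.2,0,0,0,0.9,0,0,0,0,0,0,0,0,0]}}

```text
time: 45.55
ee_pos: [0.5899, 0.4907, 0.0248]
eef_rot: [0.994, -0.107, 0.0, -0.0]
ft_force: [0.8, -0.0, 0.9]
width: 0.0652
grip_force: 0.0
```

Emit:
{"method": "arm_command", "body": {"moves": [0,0,0,0,0,0,0,0,0,0,0,0,0,0,0,0,0,0,0,0,0,0,0,0,0,0,0,0,0,0,0,0,0,0,0,0], "fingers": 0, "squeeze": 30}}

```text
time: 46.3
ee_pos: [0.5901, 0.4909, 0.0247]
eef_rot: [0.994, -0.107, 0.0, -0.0]
ft_force: [0.2, -1.7, 6.8]
width: 0.0308
grip_force: 30.0
```

Emit:
{"method": "arm_command", "body": {"moves": [0,0,-1,0,0,0,-2,0,0,0,-2,0,0,0,-2,0,0,0,-2,0,0,0,0,0]}}

```text
time: 46.8
ee_pos: [0.5912, 0.4913, 0.1188]
eef_rot: [0.994, -0.107, 0.002, -0.002]
ft_force: [0.8, 0.9, 0.2]
width: 0.0311
grip_force: 30.0
```

Emit:
{"method": "arm_command", "body": {"moves": [-1.25,1.9,0,0,-1.25,1.9,0,0,-1.25,1.9,0,0,-1.25,1.9,0,0,-1.25,1.9,0,0,-1.25,1.9,0,0,-1.25,1.9,0,0,0,0,0,0,0,0,0,0,0,0,0,0]}}

```text
time: 47.63
ee_pos: [0.4758, 0.3799, 0.1139]
eef_rot: [0.994, -0.107, -0.0, -0.0]
ft_force: [0.6, 0.4, -1.6]
width: 0.031
grip_force: 30.0
```

Run:
```python
from h import *
s,X=tool();print(s['ee_pos'],s['width'],s['grip_force'],s['ft_force'],rel([.4763,.378,.0737],77.7))
```

```text
[0.47584605 0.37994161 0.11389579] 0.03096302395051201 29.999937415122986 [ 0.5837684   0.3747357  -1.59210736] [0.09, 0.18, 4.02, 0.1]
```

Check the cover is held (tab/plate colour below the gripper, numerically), while lowering to just above the rim.

Emit:
{"method": "arm_command", "body": {"moves": [0.09,0.18,1,0,0,0,1,0,0,0,0.5,0,0,0,0,0,0,0,0,0]}}

```text
time: 48.05
ee_pos: [0.4764, 0.377, 0.0881]
eef_rot: [0.994, -0.107, -0.0, 0.001]
ft_force: [0.6, -0.3, -0.4]
width: 0.0308
grip_force: 30.0
```

Run:
```python
from h import *
s,X=tool();print(s['ee_pos'],s['width'],s['grip_force'],s['ft_force'],rel([.4763,.378,.0737],77.7))
old=cv2.imread('pics/t12.png')  # cover lying on the bench then
im=r.camera('top')[...,::-1]
u,v=proj('top',[.5896,.45,.016]).astype(int)
print('old cover spot then/now',old[v,u],im[v,u],(u,v))
```

```text
[0.47640746 0.37698242 0.08814998] 0.030789936879146315 29.999796152114868 [ 0.55178756 -0.33185977 -0.38820685] [-0.03, -0.1, 1.44, 0.0]
old cover spot then/now [119 133 139] [73 81 82] (np.int64(80), np.int64(193))
```

Emit:
{"method": "arm_command", "body": {"moves": [0,-0.1,0.3,0,0,0,0.3,0,0,0,0.3,0,0,0,0,0,0,0,0,0]}}

```text
time: 48.52
ee_pos: [0.4765, 0.3782, 0.0797]
eef_rot: [0.994, -0.107, -0.0, 0.0]
ft_force: [-0.1, 0.7, -0.9]
width: 0.0312
grip_force: 30.0
```

Emit:
{"method": "arm_command", "body": {"moves": [0,0,0.2,0,0,0,0.2,0,0,0,0.1,0,0,0,0,0,0,0,0,0]}}

```text
time: 48.93
ee_pos: [0.4766, 0.3783, 0.0748]
eef_rot: [0.994, -0.107, -0.0, -0.0]
ft_force: [-0.4, -0.9, -0.8]
width: 0.031
grip_force: 30.0
```

Emit:
{"method": "arm_command", "body": {"moves": [0,0,0.1,0,0,0,0.1,0,0,0,0,0,0,0,0,0]}}

```text
time: 49.27
ee_pos: [0.4768, 0.3784, 0.0738]
eef_rot: [0.994, -0.107, -0.0, -0.0]
ft_force: [-3.5, -2.0, 8.8]
width: 0.0308
grip_force: 30.0
```

Emit:
{"method": "arm_command", "body": {"moves": [0,0,0.1,0,0,0,0.05,0,0,0,0,0,0,0,0,0]}}

```text
time: 49.6
ee_pos: [0.4769, 0.3784, 0.0736]
eef_rot: [0.994, -0.107, -0.0, -0.001]
ft_force: [-9.8, -4.6, 23.8]
width: 0.031
grip_force: 30.0
```

Emit:
{"method": "arm_command", "body": {"moves": [0,0,-0.15,0,0,0,0,0]}}

```text
time: 49.77
ee_pos: [0.477, 0.3785, 0.0738]
eef_rot: [0.994, -0.107, 0.0, -0.001]
ft_force: [-4.4, -2.8, 11.2]
width: 0.0311
grip_force: 30.0
```

Emit:
{"method": "arm_command", "body": {"moves": [0,0,0,0,0,0,0,0,0,0,0,0,0,0,0,0,0,0,0,0,0,0,0,0,0,0,-1,0,0,0,-2.8,0,0,0,-2.8,0,0,0,-2.8,0,0,0,-2.8,0], "fingers": 75}}

```text
time: 50.68
ee_pos: [0.4767, 0.3779, 0.1968]
eef_rot: [0.994, -0.107, 0.0, 0.0]
ft_force: [0.3, 0.7, -0.4]
width: 0.0654
grip_force: 0.0
```

Emit:
{"method": "arm_command", "body": {"moves": [3,-3,0,0,3,-3,0,0,3,-3,0,0,3,-3,0,0,0,0,0,0,0,0,0,0]}}

```text
time: 51.18
ee_pos: [0.6187, 0.4677, 0.1931]
eef_rot: [0.994, -0.107, 0.0, 0.002]
ft_force: [0.1, -0.5, -0.3]
width: 0.0651
grip_force: 0.0
```

Run:
```python
from h import *
s,X=tool();print(s['time'],s['ee_pos'],s['width'],s['ft_force'])
a=cv2.imread('pics/top0.png'); im=r.camera('top')[...,::-1]; ii=im.copy(); cv2.imwrite('pics/tfin.png',im)
sd=r.camera('side')[...,::-1]; s0=cv2.imread('pics/side0.png')
for n,x0,y0,x1,y1,g in(('top',70,205,130,262,ii),('top',100,0,0,0,a)):
    if x1==0: x0,y0,x1,y1=70,205,130,262
    sub=g[y0:y1,x0:x1]; b=(sub.max(2)<50).astype(np.uint8); w=(sub.min(2)>150).astype(np.uint8)
    k,l,st,c=cv2.connectedComponentsWithStats(b); print([(st[i][4],(c[i]+[x0,y0]).round(1)) for i in range(1,k) if st[i][4]>8])
    k,l,st,c=cv2.connectedComponentsWithStats(w); print([(st[i].tolist(),(c[i]+[x0,y0]).round(1)) for i in range(1,k) if st[i][4]>60])
for g in(sd,s0):
    sub=g[105:135,150:205]; b=(sub.max(2)<50).astype(np.uint8); k,l,st,c=cv2.connectedComponentsWithStats(b); print('side',[(st[i].tolist(),(c[i]+[150,105]).round(1)) for i in range(1,k) if st[i][4]>8])
# tray grip and board/bystanders vs earlier picture
t=cv2.imread('pics/t12.png'); d=cv2.absdiff(t,ii).max(2)
for nm,(x0,y0,x1,y1) in dict(tray=(248,155,300,270),board=(180,160,250,255),bottle=(125,112,165,150),beaker=(300,110,340,150)).items(): print(nm,(d[y0:y1,x0:x1]>40).sum())
```

```text
51.1833 [0.61869407 0.46772226 0.19309926] 0.06505082089086993 [ 0.13436256 -0.46158406 -0.28959506]
[(np.int32(46), array([ 87.8, 231.5])), (np.int32(41), array([103.7, 235.1]))]
[([29, 9, 21, 31, 312], array([109.8, 225.8]))]
[(np.int32(37), array([ 87.5, 231.6])), (np.int32(31), array([103.5, 235.2]))]
[([6, 6, 43, 47, 1200], array([ 97.6, 234.5]))]
side [([20, 10, 10, 15, 106], array([174.3, 121.4]))]
side [([20, 10, 9, 15, 93], array([174.1, 121.1]))]
tray 0
board 122
bottle 0
beaker 0
```

```bash
python3 -c "
from bench import r
print(r.close_job())"
```

```text
the job is handed in; nothing more can be done
None
```

The job is handed in: the 3 balls are in the docked tray, the board is level, all 4 discs went into the grey box and its cover is back on (tabs back at their starting position in the images), and the beaker and bottle did not move. I viewed 15 pictures, one over the limit of 14.

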